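# Load the bar carousel and hold the swing-top bottle at the front

## Robot

A 6-joint arm with a two-finger parallel gripper is mounted at the origin on the work surface. World frame = base frame: x ahead of the robot, y to its left, z up, the work surface at z = 0. Lengths are in m, angles in rad, forces in N, time in s.
With the tool pointing down it reaches from about 0.3 to 0.875 m from the base axis. Payload 6.4 kg.
Tool frame: the origin (TCP) lies on the front face of the gripper's body, between the roots of the fingers; the fingertips stand 73 mm ahead of it and the grasp point (between the pads) lies ctrl.pinch_z ahead of it (ctrl.pinch_z is the distance from the TCP to the grasp point, in m); z points along the fingers, x is the direction in which the jaws open and shut, and the axes are right-handed (so a half turn about z gives the same grasp; the last joint's range is limited). The gripper opens to 85 mm and grips with 20 to 120 N. Pads are 22 mm wide; open, the fingers measure 114 mm over their backs; the gripper's body (76 mm by 85 mm) begins 54 mm behind the grasp point. The pads swing forward as they close: fully open they stand 13 mm farther back than shut.
Start: joints at [0.995, 0.181, 1.607, -0, 1.354, -0.206], TCP at [0.208, 0.536, 0.304] pointing down, gripper open.
Joint ranges: [-2.99, 2.99], [-0.89, 2.07], [0.3, 2.58], [-1.14, 4.28], [0, 2.63], [-3.12, 3.12]. Speed limits (rad/s): [2.57, 2.57, 3.01, 3.14, 3.14, 3.14].

## Interface

Orientations are given as a unit quaternion [w, x, y, z].
In Python, from bench import ctrl gives the robot as it stands.
- The arm moves only by the tool move_arm, never from a script. Its argument "rows" is text: rows parted by semicolons, each of 7 numbers parted by spaces: the shift along the tool's x, y, z in cm, then the turn, a rotation vector about the tool's x, y, z in degrees, then the opening, from 0 (shut) to 1 (fully open). In form: x y z rx ry rz grip; .... A call has 1 to 20 rows; each row shifts and turns the commanded pose from where the row before left it, along the tool's axes as they then stand; what a row does not reach is not made up. A row lasts 1/10 s, in which the tool goes at most 50 mm and 8.59 degrees, less where a joint would pass 70% of its speed; a pose out of reach is approached as far as the arm can. A call with a gripper value outside its range is refused whole. The fingers move at their own pace and stop on an object; the grip force is fixed at half the most. Time passes only in rows, so rows that do not move let the fingers close. It gives the time, the measured TCP pose, the force and the opening at its end, in the units of the state.
- ctrl.get_obs(): the state, without advancing time (a new reading comes with each control period).
- ctrl.camera(name): name is "scene" or "top"; returns a dict with "color" (480x640x3 uint8, blue, green, red), "fx", "fy", "cx", "cy" (pixels), "rvec" (rotation vector, rad) and "tvec" (3), from world to camera coordinates, as OpenCV has them. Camera axes: x right, y down, z forward; pixel columns grow to the right and rows downward; lengths in m; the calibration is good to about 2 mm. A picture is of the moment at which its call begins. There is no depth.
- ctrl.hand_in(): hands the job in, once; it reports no verdict.
Trained networks look in the newest picture that a camera, given by its name, has taken for a name from the list of things; names that differ only in an ending like _2 or _b are one class to them, and where a whole thing is asked for, a point or a joint stands for the part that bears it (a point fixed in the world has none). Each returns a list of dicts, best first, with "confidence" (0 to 1); they miss things now and then, are a little off and sometimes report something else, mostly with a low value. They report only what shows in the picture. A call takes as long as a camera call. They do not tell look-alikes from the thing itself.
- ctrl.look_for(camera, query): "bbox" ([left, top, right, bottom] in pixels, round what is visible of it).
- ctrl.trace(camera, query): "region" (480x640 bool, what is visible of it) and "bbox" ([left, top, right, bottom] in pixels, round what is visible of it).
The state is a dict: "time_s": time; "q": joint angles; "dq": joint speeds; "joint_efforts": joint torques, N m; "eef_pos": TCP position; "eef_rot": TCP orientation; "wrist_force": force on the tool from outside, world axes, zero at the start; "torque": the same for the moment, N m; "opening": opening from 0.0 (shut) to 1.0 (fully open).
Only numpy, scipy, OpenCV 4.12 (cv2) and the standard library are available. Lean on these libraries where they do the work, as an engineer would, in place of code of your own. Each camera call takes 0.05 s, during which the arm holds its last target.

## Task

Take the green swing-top bottle from the cork trivet and stand it upright, right down in the one empty ring of the wooden carousel. Then turn the carousel by the bar handle at its centre until the bottle stands in line with the upright steel pointer block on the carousel's fixed stand, and finish while your grip still holds the turntable there, with the bottle itself let go. Do not tip the bottle over, and leave the wine glasses, bar spoon and corkscrew where they lie.

Things in the scene. Friction and masses are not known exactly. Their poses are not given: they have to be found in the camera images.
- bottle: loose green glass bottle, about 0.3 kg, 170 mm tall, upright on a fixed cork trivet (160 mm across, 12 mm thick). Origin under its foot, z up. Body 56 mm across up to 82 mm above the foot, straight neck 26 mm across from 106 to 148 mm, above it a white swing-top stopper of the same width. Grip it by the neck, about 130 mm above the foot.
- bottle_center (a point): point on the bottle's axis, 85 mm above its foot (half-way up); z along the bottle
- pocket (a point): centre of the one empty ring, at tray level (26 mm above the trolley top), where the centre of the bottle's foot must stand. Ring 64 mm inside, 72 mm outside, wall 30 mm high, 115 mm from the carousel axis, turning with it. The other four rings hold fixed pots and jars, tops below 125 mm above the trolley top.
- front (a point): fixed point on the carousel's stand, 115 mm from the carousel axis at tray level, in line with the upright steel pointer block (a fixed upright steel block 30 mm wide and 60 mm high, just outside the tray's edge). The ring must be brought over this point. The tray is a wooden disc 310 mm across.
- carousel: the turning tray with rings, pots and handle. Origin on its axis at trolley-top level, z up; the empty ring lies at its x = -115 mm. It has no stops, turns either way with light friction (0.1 to 0.25 N m) and stays where it is left. At the start the empty ring is at least 0.9 rad away from the pointer, to either side.
- handle (a point): centre of the wooden bar handle on the carousel's axis, 175 mm above the trolley top. The bar turns with the tray: 64 mm long (along this point's x axis, the line from the empty ring through the axis), 20 mm thick (y), 40 mm high, on a 24 mm post. Pinch it from above across its 20 mm; more than about 1.5 rad of turn needs a new grip.
- glass_a: bystander: clear plastic picnic wine glass, 143 mm tall, 72 mm across, origin under its foot
- glass_b: bystander: second such wine glass, origin under its foot
- spoon: bystander: steel bar spoon, 265 mm long, lying along its x axis, 6 mm high, origin near mid-length on its underside
- corkscrew: bystander: steel wing corkscrew with raised levers, lying flat, 175 mm along its x axis, 115 mm wide, 28 mm high, origin near its middle on its underside
Mind the look-alikes: they are no part of the job. Several things have the shape of the bottle; the one meant has the colours described above.

How it is judged:
On the way, in this order (a step that is already met when the one before it is completed fails the run):
1. the bottle stands upright, let go, down in the empty ring, before the ring has been brought to the pointer (horizontal distance between bottle_center and pocket below 0.01 m and height (world z) of bottle_center between 0.105 and 0.117 m and angle between bottle_center's own z axis and vertical below 0.12 rad and contact force between the fingers and bottle below 0.3 N and horizontal distance between bottle_center and front above 0.04 m), for 0.3 s.
2. the carousel has been turned so that the bottle is at the pointer, and the fingers hold the carousel still (horizontal distance between pocket and front below 0.016 m and angular speed of carousel below 0.05 rad/s and contact force between the fingers and carousel above 2 N and contact force between the fingers and bottle below 0.3 N), for 0.3 s.
At the end, for the whole second after the job is handed in: Bottle upright (0.12 rad) on the tray inside its ring (within 10 mm of its centre, foot within 6 mm of the tray), fingers off it; ring within 16 mm of the point in line with the pointer; carousel still (under 0.05 rad/s); fingers press the carousel with over 2 N (all of step 2 and horizontal distance between bottle_center and pocket below 0.01 m and height (world z) of bottle_center between 0.105 and 0.117 m and angle between bottle_center's own z axis and vertical below 0.12 rad); the arm keeps its last pose, push and grip.
It fails at once if the bottle is tipped over (angle between bottle_center's own z axis and vertical above 0.6 rad).
It fails at once if a wine glass, the bar spoon or the corkscrew is moved by more than 30 mm (distance of any of glass_a, glass_b, spoon, corkscrew from where it was at the start of the episode above 0.03 m).
It also fails if it takes over 72 s, if anything falls off the work surface, if the arm or the gripper's body presses on something with over 40 N, if the wrist force passes 120 N, or if a joint passes its speed limit or range.

## Working session

There is one attempt and no reset: what is moved stays moved. The work goes in short steps, Python scripts to look and compute and a tool call to move; the robot and the scene stay as the last step left them, time stands still between calls to the robot, and variables do not carry over. Pictures are saved under pics/ and viewed, and the job is handed in when it is done.

Besides the shell and the picture viewer there is one more tool, called after ">>>" in YAML: its name, and indented under it one key for each argument. move_arm: Moves the arm, as the interface text tells. Its arguments: {"type":"object","properties":{"rows":{"type":"string"}},"required":["rows"]}

```bash
ls; mkdir -p pics; python3 - <<'E'
from bench import ctrl
import cv2
print(ctrl.get_obs(), ctrl.pinch_z)
for n in("scene","top"):
    c=ctrl.camera(n); cv2.imwrite(f"pics/{n}0.png",c["color"]); print({k:v for k,v in c.items() if k!="color"})
    for q in("bottle","carousel","pocket","handle","glass_a","spoon","corkscrew"):
        print(n,q,[(round(d["confidence"],2),[int(x) for x in d["bbox"]]) for d in ctrl.look_for(n,q)])
E
```

```text
pics
{'time_s': 0.0, 'q': array([ 9.94680010e-01,  1.81560264e-01,  1.60799594e+00, -3.52163314e-05,
        1.35378512e+00, -2.06299814e-01]), 'dq': array([ 0.00086731, -0.00098592,  0.00152996, -0.00048797,  0.00121508,
        0.00031099]), 'joint_efforts': array([-4.08021906e-04, -4.44868362e+01, -3.51337373e+01, -9.92735545e-05,
        9.16380814e-03,  1.60847293e-05]), 'eef_pos': array([0.20758787, 0.53576898, 0.30297906]), 'eef_rot': array([ 3.51671887e-04,  8.25056424e-01,  5.65049672e-01, -8.00680014e-04]), 'wrist_force': array([ 0.32893345,  0.2967716 , -1.61629215]), 'torque': array([ 0.03459837, -0.02049918,  0.01968567]), 'opening': 0.9986029434046665} 0.0539
{'fx': 619.6809780976569, 'fy': 619.6809780976569, 'cx': 320.9088270869244, 'cy': 242.38664443864977, 'rvec': array([ 0.63464957,  2.79625008, -0.86593199]), 'tvec': array([ 0.49952506, -0.09896765,  1.88430879])}
scene bottle [(0.73, [274, 99, 291, 149]), (0.64, [320, 126, 337, 171]), (0.61, [269, 151, 285, 196])]
scene carousel [(0.65, [275, 231, 388, 346])]
scene pocket [(0.68, [275, 236, 384, 343])]
scene handl
[... 185 characters left out ...]
5, 233])]
{'fx': 453.9730337551043, 'fy': 453.9730337551043, 'cx': 320.37243648322755, 'cy': 236.8344396198948, 'rvec': array([ 2.17755059, -2.18054978,  0.07821227]), 'tvec': array([-0.01958294,  0.53691479,  1.25154599])}
top bottle [(0.81, [420, 223, 451, 247]), (0.72, [488, 257, 524, 277]), (0.69, [434, 293, 467, 316])]
top carousel [(0.72, [132, 173, 175, 204]), (0.57, [233, 172, 347, 283])]
top pocket [(0.74, [233, 176, 344, 285])]
top handle [(0.72, [235, 174, 344, 285])]
top glass_a [(0.83, [132, 169, 177, 206]), (0.8, [134, 240, 178, 265])]
top spoon [(0.59, [202, 198, 210, 291]), (0.4, [137, 241, 182, 267])]
top corkscrew [(0.73, [232, 173, 345, 286]), (0.56, [407, 144, 442, 204])]
```

View pics/scene0.png

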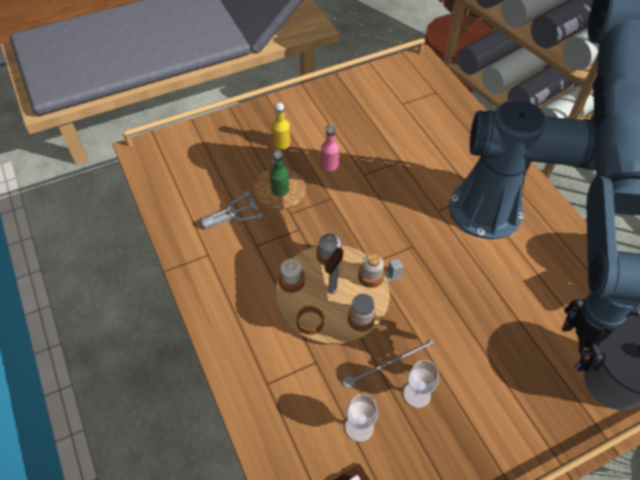

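View pics/top0.png

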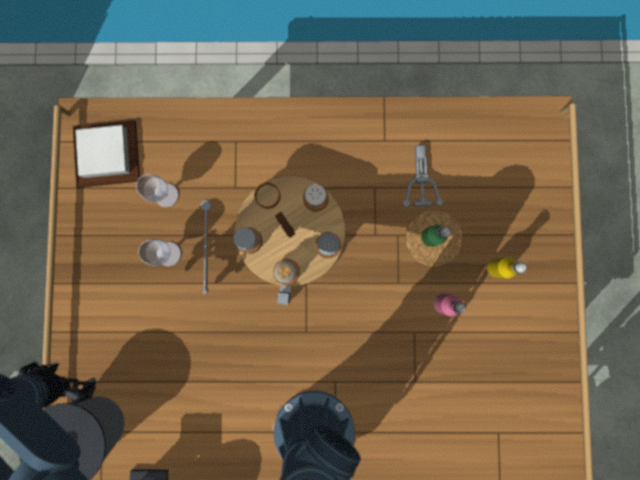

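```bash
python3 - <<'E'
import cv2,numpy as np
s=cv2.imread("pics/scene0.png");t=cv2.imread("pics/top0.png")
a=cv2.resize(s[80:210,240:360],None,fx=4,fy=4,interpolation=cv2.INTER_CUBIC)
b=cv2.resize(s[220:355,260:400],None,fx=5,fy=5,interpolation=cv2.INTER_CUBIC)[:600]
c=cv2.resize(t[165:295,225:355],None,fx=4.5,fy=4.5,interpolation=cv2.INTER_CUBIC)
d=cv2.resize(t[200:330,400:540],None,fx=4,fy=4,interpolation=cv2.INTER_CUBIC)
for n,i in zip("abcd",(a,b,c,d)):cv2.imwrite(f"pics/c_{n}.png",i)
E
```

```text
(no output)
```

View pics/c_a.png

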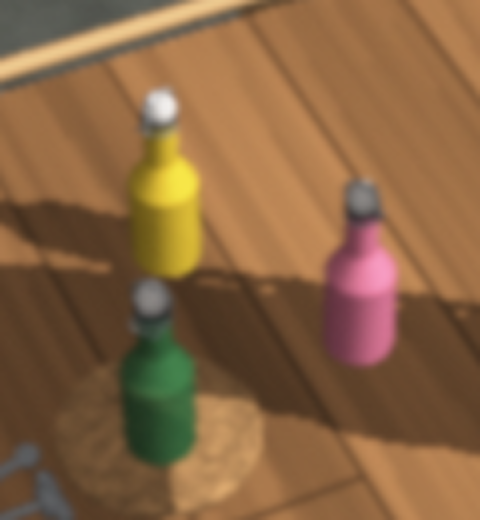

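View pics/c_b.png

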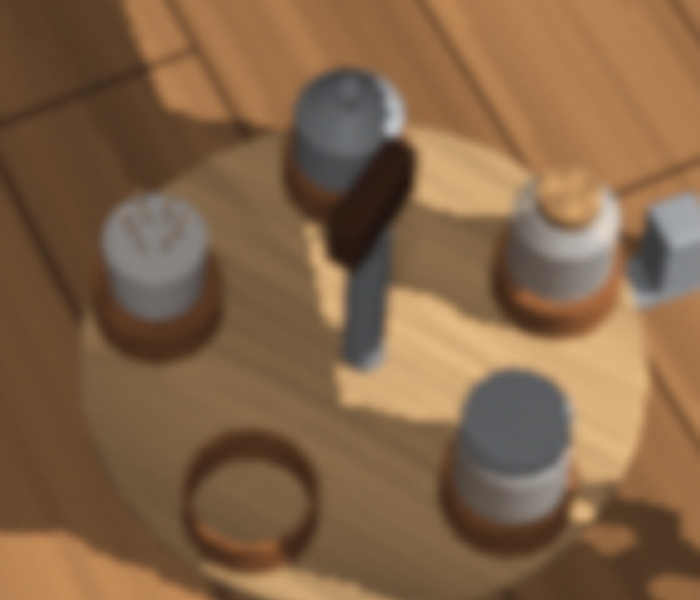

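View pics/c_c.png

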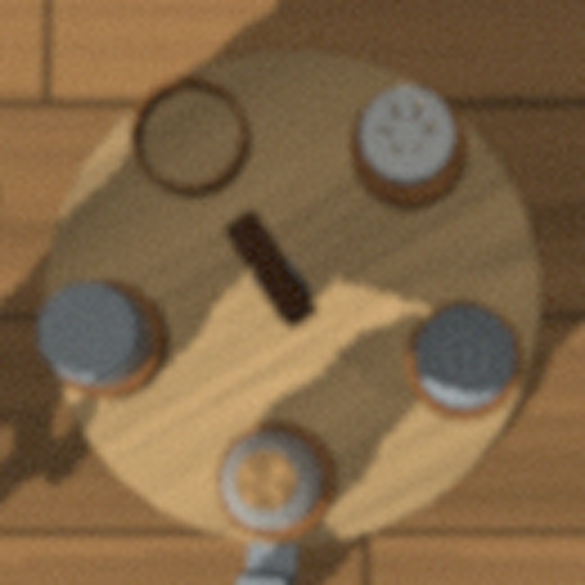

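View pics/c_d.png

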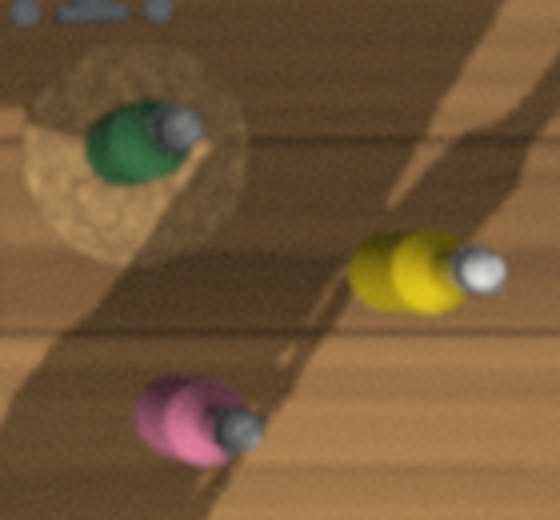

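The candidates are green (scene 280,172; top 433,236, on the trivet), yellow (scene 281,130; top 503,268) and pink (scene 330,150; top 448,305). I choose green: it stands on the cork trivet, and the close crop confirms the colour. The empty ring is at top (268,196) / scene (310,319), and the pointer block is at top (285,295).

```bash
cat > h.py <<'E'
import numpy as np,cv2
from scipy.optimize import least_squares
CAL={"scene":(619.681,320.909,242.387,[0.63464957,2.79625008,-0.86593199],[0.49952506,-0.09896765,1.88430879]),
"top":(453.973,320.372,236.834,[2.17755059,-2.18054978,0.07821227],[-0.01958294,0.53691479,1.25154599])}
def K(n): f,cx,cy,_,_=CAL[n]; return np.array([[f,0,cx],[0,f,cy],[0,0,1.]])
def proj(n,P):
    return cv2.projectPoints(np.atleast_2d(np.array(P,float)),np.array(CAL[n][3]),np.array(CAL[n][4]),K(n),None)[0][:,0]
def onz(n,uv,z):
    R=cv2.Rodrigues(np.array(CAL[n][3]))[0];t=np.array(CAL[n][4]);C=-R.T@t
    d=R.T@np.linalg.inv(K(n))@np.array([uv[0],uv[1],1.]); return C+d*(z-C[2])/d[2]
def tri(us,ut):
    f=lambda p:np.r_[proj("scene",p)[0]-us,proj("top",p)[0]-ut]
    r=least_squares(f,[.5,0,.1]);return r.x,np.abs(r.fun).max()
E
python3 - <<'E'
from h import *
g=lambda x,y,f,ox,oy:np.array([(x+.5)/f-.5+ox,(y+.5)/f-.5+oy])
A=lambda x,y:g(x,y,4,240,80);B=lambda x,y:g(x,y,5,260,220);C=lambda x,y:g(x,y,4.5,225,165);D=lambda x,y:g(x,y,4,400,200)
print("stopper",tri(A(152,302),D(182,129)), onz("scene",A(152,302),.172),onz("top",D(182,129),.172))
print("trivet",onz("scene",A(160,430),.012),onz("top",D(135,153),.012))
print("ring",tri(B(251,497),C(192,138)),onz("scene",B(251,497),.05),onz("top",C(192,138),.056))
print("disc top",onz("top",C(294,298),.026),onz("scene",B(365,365),.026))
print("handle",tri(B(374,195),C(270,268)),onz("scene",B(374,200),.175),onz("top",C(270,268),.195))
a,b=onz("top",C(243,224),.195),onz("top",C(300,313),.195);print("handle ends",a,b,np.arctan2(*(b-a)[1::-1]))
print("pointer top",tri(B(680,212),C(272,556)),onz("top",C(272,556),.06))
for p in[(98,332),(465,355),(271,480),(407,132)]:print("pot",onz("top",C(*p),.10))
E
```

```text
stopper (array([ 0.53680869, -0.33009406,  0.16606623]), np.float64(0.3413027505533819)) [ 0.5380176  -0.32423704  0.172     ] [ 0.53690785 -0.32893278  0.172     ]
trivet [ 0.53285993 -0.33796122  0.012     ] [ 0.5341168  -0.33864738  0.012     ]
ring (array([0.65032668, 0.12721865, 0.04309372]), np.float64(0.28814349244674986)) [0.65123811 0.1309218  0.05      ] [0.64885075 0.12515484 0.056     ]
disc top [0.55344056 0.06467703 0.026     ] [0.55578841 0.07357862 0.026     ]
handle (array([0.5542338 , 0.06688139, 0.18500209]), np.float64(0.5464541326949757)) [0.55123382 0.06466526 0.175     ] [0.55428331 0.06532473 0.195     ]
handle ends [0.57817651 0.08002012 0.195     ] [0.52993165 0.04906496 0.195     ] -2.5711267007796303
pointer top (array([0.38490857, 0.0801543 , 0.07621802]), np.float64(5.007159892095103)) [0.39530792 0.07473837 0.06      ]
pot [0.52694069 0.17376061 0.1       ]
pot [ 0.51315079 -0.04063245  0.1       ]
pot [0.44059198 0.07220192 0.1       ]
pot [ 0.64463208 -0.00683643  0.1       ]
```

```bash
python3 - <<'E'
from h import *
from bench import ctrl
from scipy.optimize import minimize
m={}
for n in("scene","top"):
    ctrl.camera(n)
    for d in ctrl.trace(n,"bottle"):
        x=(d["bbox"][0]+d["bbox"][2])/2
        if abs(x-(278 if n=="scene" else 436))<8 and (n=="top" or d["bbox"][3]>180): m[n]=d["region"].astype(float);print(n,d["bbox"],d["region"].sum())
    for q in ("front","pointer"):
        try:print(q,[(d["confidence"],d["bbox"]) for d in ctrl.look_for(n,q)])
        except Exception as e:print(e)
th=np.linspace(0,2*np.pi,40)
def sil(n,x,y):
    S=8;im=np.zeros((480,640),np.uint8)
    prof=[(0,28),(82,28),(90,25),(106,13),(165,13),(170,8)]
    big=np.zeros((480*4,640*4),np.uint8)
    for (z0,r0),(z1,r1) in zip(prof,prof[1:]):
        P=[(x+r*np.cos(t)/1e3,y+r*np.sin(t)/1e3,.012+z/1e3) for z,r in((z0,r0),(z1,r1)) for t in th]
        h=cv2.convexHull(((proj(n,P)+.5)*4).astype(np.float32))
        cv2.fillConvexPoly(big,np.round(h*16).astype(np.int32),255,shift=4)
    return cv2.resize(big,(640,480),interpolation=cv2.INTER_AREA)/255.
def c(p,ns=("scene","top")): return sum(np.abs(sil(n,*p)-m[n]).sum() for n in ns)
for ns in(("scene","top"),("scene",),("top",)):
    if all(k in m for k in ns):
        r=minimize(c,[.536,-.334],args=(ns,),method="Nelder-Mead",options=dict(initial_simplex=[[.536,-.334],[.546,-.334],[.536,-.324]]));print(ns,r.x,r.fun)
t=ctrl.camera("top")["color"];s=ctrl.camera("scene")["color"]
cv2.imwrite("pics/p.png",np.hstack([cv2.resize(t[265:315,260:310],None,fx=8,fy=8,interpolation=cv2.INTER_CUBIC),cv2.resize(s[245:295,370:420],None,fx=8,fy=8,interpolation=cv2.INTER_CUBIC)]))
R=cv2.Rodrigues
from scipy.spatial.transform import Rotation as Ro
q=ctrl.get_obs()["eef_rot"];print(Ro.from_quat([*q[1:],q[0]]).as_matrix().round(3))
E
```

```text
scene [266.9, 151.5, 289.6, 199.2] 639
front [(0.97, [272.2, 235.5, 400.8, 344.3])]
it knows: bottle, bottle_center, carousel, corkscrew, front, glass, handle, pocket, spoon
top [419.9, 225.0, 454.4, 247.9] 462
front []
it knows: bottle, bottle_center, carousel, corkscrew, front, glass, handle, pocket, spoon
('scene', 'top') [ 0.53751324 -0.32969802] 137.54509803921567
('scene',) [ 0.53624427 -0.33275756] 65.85098039215686
('top',) [ 0.53834095 -0.3279419 ] 67.8078431372549
[[ 0.362  0.932 -0.   ]
 [ 0.932 -0.362 -0.   ]
 [-0.    -0.    -1.   ]]
```

View pics/p.png

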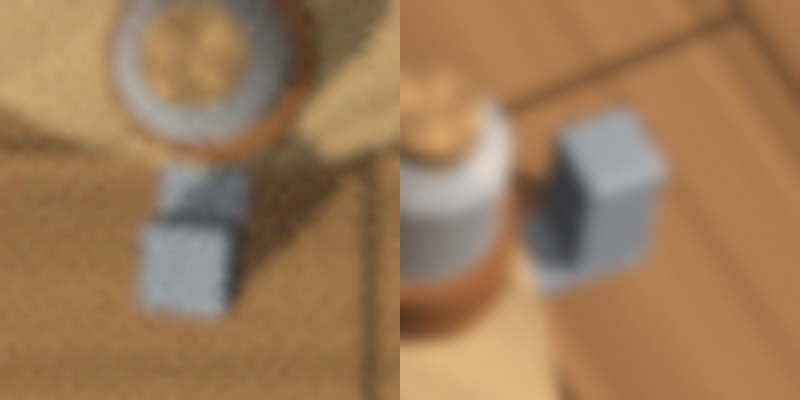

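```bash
python3 - <<'E'
from h import *
p,e=tri(np.array([396.1,263.4]),np.array([283.0,298.1]));print(p,e)
p,e=tri(np.array([396.1,263.4]),np.array([283.0,298.1]));
a=np.array([.554,.066]); print(np.degrees(np.arctan2(*(p[:2]-a)[::-1])), np.linalg.norm(p[:2]-a))
for n,u in(("scene",(396.1,263.4)),("top",(283.0,298.1))):
    p=onz(n,u,.06);print(n,p,np.degrees(np.arctan2(*(p[:2]-a)[::-1])))
E
```

```text
[0.36746325 0.0810472  0.05784642] 0.525977077765333
175.38815645353586 0.18714266918804115
scene [0.36709396 0.08281186 0.06      ] 174.86017926620195
top [0.36875442 0.08013885 0.06      ] 175.63536864819724
```

>>> move_arm:
  rows: "-3.44 3.1 0 0 0 0 1;-3.44 3.1 0 0 0 0 1;-3.44 3.1 0 0 0 0 1;-3.44 3.1 0 0 0 0 1;-3.44 3.1 0 0 0 0 1;-3.44 3.1 0 0 0 0 1;-3.44 3.1 0 0 0 0 1;-3.44 3.1 0 0 0 0 1;-3.44 3.1 0 0 0 0 1;-3.44 3.1 0 0 0 0 1;-3.44 3.1 0 0 0 0 1;-3.44 3.1 0 0 0 0 1;-3.44 3.1 0 0 0 0 1;-3.44 3.1 0 0 0 0 1;-3.44 3.1 0 0 0 0 1;-3.44 3.1 0 0 0 0 1;-3.44 3.1 0 0 0 0 1;-3.44 3.1 0 0 0 0 1"

```text
time_s: 3.0
eef_pos: [0.5047, -0.2449, 0.3039]
eef_rot: [0.0, 0.825, 0.565, 0.0]
wrist_force: [0.5, 0.3, 0.4]
opening: 0.998
```

>>> move_arm:
  rows: "0 0 0 0 0 8.4 1;0 0 0 0 0 8.4 1;0 0 0 0 0 8.4 1;0 0 0 0 0 8.4 1;0 0 0 0 0 8.4 1;0 0 0 0 0 8.4 1;0 0 0 0 0 8.4 1;0 0 0 0 0 8.4 1;0 0 0 0 0 8.4 1;0 0 0 0 0 8.4 1;0 0 0 0 0 8.4 1;0 0 0 0 0 8.4 1;0 0 0 0 0 8.4 1;0 0 0 0 0 8.4 1;0 0 0 0 0 8.4 1;0 0 0 0 0 0 1;0 0 0 0 0 0 1"

```text
time_s: 4.7
eef_pos: [0.5043, -0.2428, 0.3039]
eef_rot: [-0.0, 0.879, -0.477, -0.0]
wrist_force: [0.5, 0.0, 0.3]
opening: 1.0
```

```bash
cat >> h.py <<'E'
from scipy.spatial.transform import Rotation as Ro
def delta(tx,ty,tz):
    from bench import ctrl
    o=ctrl.get_obs();q=o["eef_rot"];R=Ro.from_quat([*q[1:],q[0]]).as_matrix()
    d=R.T@(np.array([tx,ty,tz])-o["eef_pos"]);x=R[:,0]
    print("pos",o["eef_pos"].round(4),"yaw",np.degrees(np.arctan2(x[1],x[0])).round(2),"tool z",R[:,2].round(3),"delta cm",(d*100).round(2),"q",o["q"].round(2),"F",o["wrist_force"].round(1),"op",round(o["opening"],3),"t",o["time_s"])
E
python3 -c "
from h import *
delta(.537,-.330,.142+.054)"
```

```text
pos [ 0.5043 -0.2428  0.3039] yaw -56.96 tool z [-0.  0. -1.] delta cm [ 9.09  2.01 10.79] q [-0.66  0.15  1.65  0.    1.35  0.33] F [0.5 0.  0.3] op 1.0 t 4.7
```

>>> move_arm:
  rows: "2.27 0.5 0 0 0 0 1;2.27 0.5 0 0 0 0 1;2.27 0.5 0 0 0 0 1;2.27 0.5 0 0 0 0 1;0 0 0 0 0 0 1;0 0 0 0 0 0 1"

```text
time_s: 5.3
eef_pos: [0.5365, -0.3301, 0.3034]
eef_rot: [-0.0, 0.878, -0.478, -0.0]
wrist_force: [0.1, -0.3, -0.6]
opening: 0.999
```

```bash
python3 -c "
from h import *
delta(.537,-.330,.142+.054)
from bench import ctrl
s=ctrl.camera('scene')['color'];t=ctrl.camera('top')['color']
cv2.imwrite('pics/g1.png',np.hstack([cv2.resize(s[80:220,220:360],(400,400)),cv2.resize(t[180:320,370:510],(400,400))]))"
```

```text
pos [ 0.5365 -0.3301  0.3034] yaw -57.1 tool z [-0.001  0.001 -1.   ] delta cm [ 0.03 -0.05 10.74] q [-0.74  0.3   1.46  0.    1.38  0.26] F [ 0.1 -0.3 -0.6] op 0.999 t 5.3
```

View pics/g1.png

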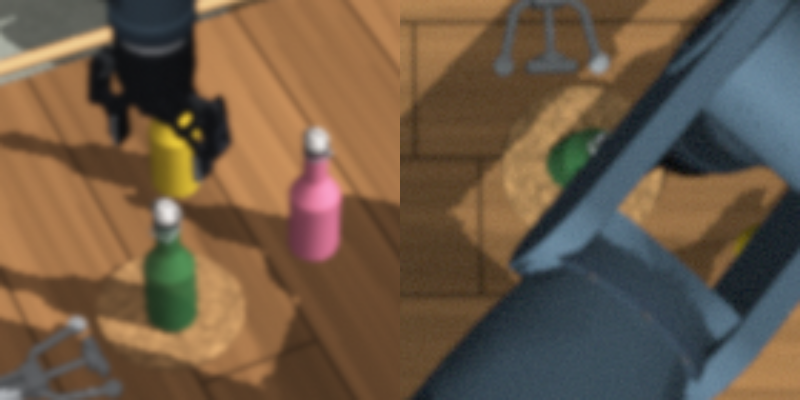

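The scene view shows the open fingers above the green bottle (white stopper at crop 165,213), straddling its axis. I'll descend.

>>> move_arm:
  rows: "0 0 1.8 0 0 0 1;0 0 1.8 0 0 0 1;0 0 1.8 0 0 0 1;0 0 1.8 0 0 0 1;0 0 1.8 0 0 0 1;0 0 1.7 0 0 0 1;0 0 0 0 0 0 1;0 0 0 0 0 0 1"

```text
time_s: 6.2
eef_pos: [0.5367, -0.3294, 0.1972]
eef_rot: [-0.0, 0.878, -0.478, -0.0]
wrist_force: [-0.2, 0.0, 0.1]
opening: 1.002
```

```bash
python3 -c "
from h import *
delta(.537,-.330,.142+.054)
from bench import ctrl
s=ctrl.camera('scene')['color']
cv2.imwrite('pics/g2.png',cv2.resize(s[80:220,220:360],(560,560)))"
```

```text
pos [ 0.5367 -0.3294  0.1972] yaw -57.12 tool z [-0.  0. -1.] delta cm [0.07 0.01 0.12] q [-0.74  0.41  1.55  0.    1.19  0.26] F [-0.2  0.   0.1] op 1.002 t 6.2
```

View pics/g2.png

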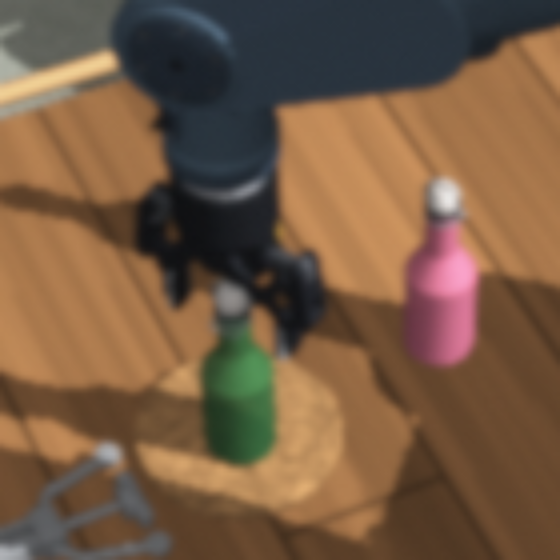

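>>> move_arm:
  rows: "0 0 0 0 0 0 0.6;0 0 0 0 0 0 0.4;0 0 0 0 0 0 0.3;0 0 0 0 0 0 0;0 0 0 0 0 0 0;0 0 0 0 0 0 0;0 0 0 0 0 0 0;0 0 0 0 0 0 0"

```text
time_s: 7.05
eef_pos: [0.5366, -0.3296, 0.1973]
eef_rot: [-0.0, 0.878, -0.479, -0.0]
wrist_force: [-2.7, 2.6, 5.6]
opening: 0.293
```

>>> move_arm:
  rows: "0 0 -0.5 0 0 0 0;0 0 -1 0 0 0 0;0 0 -1.5 0 0 0 0;0 0 -2 0 0 0 0;0 0 -2 0 0 0 0;0 0 -2 0 0 0 0;0 0 -2 0 0 0 0;0 0 -2 0 0 0 0;0 0 -1 0 0 0 0;0 0 0 0 0 0 0;0 0 0 0 0 0 0"

```text
time_s: 8.15
eef_pos: [0.5365, -0.3299, 0.3365]
eef_rot: [-0.0, 0.878, -0.479, -0.0]
wrist_force: [-0.5, -0.2, -3.7]
opening: 0.294
```

```bash
python3 -c "
from h import *
delta(.651,.128,.340)
from bench import ctrl
s=ctrl.camera('scene')['color']
cv2.imwrite('pics/g3.png',cv2.resize(s[80:220,220:360],(560,560)))"
```

```text
pos [ 0.5365 -0.3299  0.3365] yaw -57.19 tool z [-0.  0. -1.] delta cm [-32.28 -34.44  -0.34] q [-0.74  0.28  1.42 -0.    1.44  0.26] F [-0.5 -0.2 -3.7] op 0.294 t 8.15
```

View pics/g3.png

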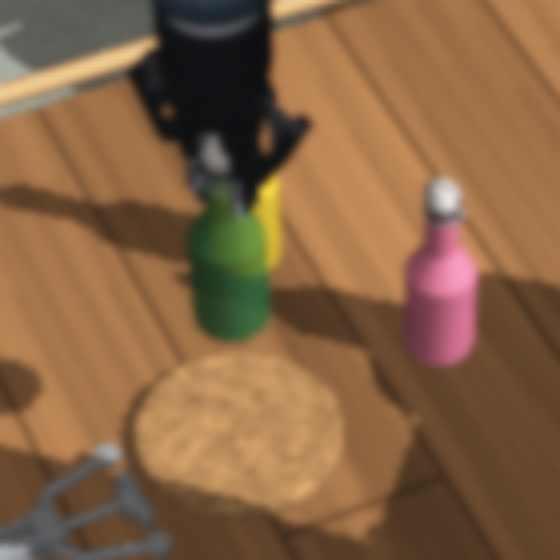

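>>> move_arm:
  rows: "-0.6 -0.7 0 0 0 0 0;-1.4 -1.4 0 0 0 0 0;-2 -2.15 0 0 0 0 0;-2 -2.15 0 0 0 0 0;-2 -2.15 0 0 0 0 0;-2 -2.15 0 0 0 0 0;-2 -2.15 0 0 0 0 0;-2 -2.15 0 0 0 0 0;-2 -2.15 0 0 0 0 0;-2 -2.15 0 0 0 0 0;-2 -2.15 0 0 0 0 0;-2 -2.15 0 0 0 0 0;-2 -2.15 0 0 0 0 0;-2 -2.15 0 0 0 0 0;-2 -2.15 0 0 0 0 0;-2 -2.15 0 0 0 0 0;-1.4 -1.4 0 0 0 0 0;-0.8 -0.8 0 0 0 0 0;0 0 0 0 0 0 0;0 0 0 0 0 0 0"

```text
time_s: 10.2
eef_pos: [0.6509, 0.1271, 0.3366]
eef_rot: [0.0, 0.878, -0.478, -0.0]
wrist_force: [0.0, -0.5, -3.3]
opening: 0.295
```

```bash
python3 -c "
from h import *
delta(.651,.128,.340)
from bench import ctrl
s=ctrl.camera('scene')['color'];t=ctrl.camera('top')['color']
cv2.imwrite('pics/s4.png',s);cv2.imwrite('pics/t4.png',t)
cv2.imwrite('pics/g4.png',np.hstack([cv2.resize(s[220:360,250:390],(400,400)),cv2.resize(t[140:300,210:370],(400,400))]))"
```

```text
pos [0.6509 0.1271 0.3366] yaw -57.16 tool z [-0.001 -0.001 -1.   ] delta cm [-0.07 -0.06 -0.34] q [ 0.01  0.35  1.33 -0.    1.46  1.01] F [ 0.  -0.5 -3.3] op 0.295 t 10.2
```

View pics/g4.png

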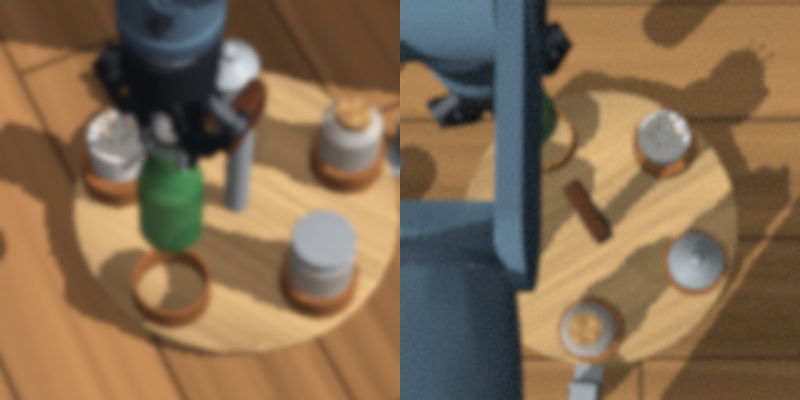

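>>> move_arm:
  rows: "0 0 1 0 0 0 0;0 0 1.5 0 0 0 0;0 0 1.5 0 0 0 0;0 0 1.5 0 0 0 0;0 0 1 0 0 0 0;0 0 0.7 0 0 0 0;0 0 0 0 0 0 0;0 0 0 0 0 0 0"

```text
time_s: 11.1
eef_pos: [0.6516, 0.127, 0.2652]
eef_rot: [-0.0, 0.878, -0.479, 0.0]
wrist_force: [-0.0, -0.6, -3.4]
opening: 0.293
```

```bash
python3 -c "
from h import *
delta(.651,.128,.340)
from bench import ctrl
s=ctrl.camera('scene')['color'];t=ctrl.camera('top')['color']
o=ctrl.get_obs()['eef_pos'];th=np.linspace(0,2*np.pi,120)
cv2.imwrite('pics/s5.png',s);cv2.imwrite('pics/t5.png',t)
def up(im,n,x0,y0,w):
    f=400/w;a=cv2.resize(im[y0:y0+w,x0:x0+w],(400,400),interpolation=cv2.INTER_CUBIC);b=a.copy()
    for x,y,z,r,c in((.6508,.1281,.056,.036,(0,0,255)),(.6508,.1281,.056,.032,(0,255,255)),(o[0],o[1],o[2]-.1853,.028,(255,0,0)),(o[0],o[1],o[2]-.1033,.028,(255,255,0)),(.554,.066,.026,.155,(255,0,255))):
        P=proj(n,np.c_[x+r*np.cos(th),y+r*np.sin(th),z+0*th]);P=(P+.5-[x0,y0])*f
        cv2.polylines(b,[P.astype(int)],1,c,1)
    return np.hstack([a,b])
cv2.imwrite('pics/g5.png',up(s,'scene',270,250,100)); cv2.imwrite('pics/g5t.png',up(t,'top',220,150,140))"
```

```text
pos [0.6516 0.127  0.2652] yaw -57.18 tool z [ 0.001  0.    -1.   ] delta cm [-0.11 -0.01 -7.48] q [0.01 0.41 1.4  0.   1.33 1.01] F [-0.  -0.6 -3.4] op 0.293 t 11.1
```

View pics/g5.png

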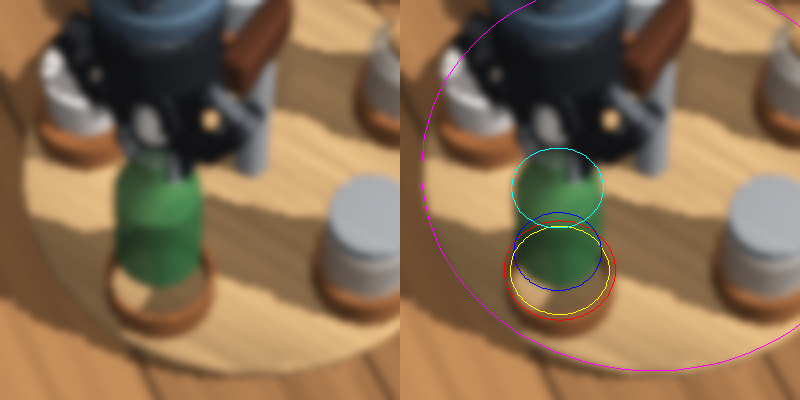

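View pics/g5t.png

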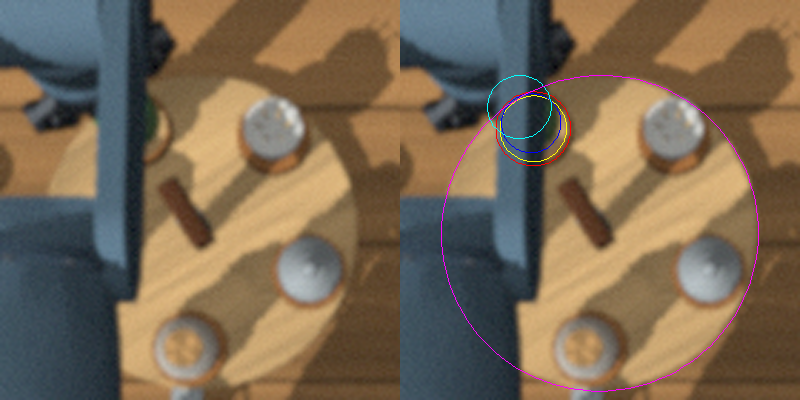

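```bash
python3 -c "
from h import *
th=np.linspace(0,2*np.pi,120)
def up(im,n,x0,y0,w):
    f=400/w;a=cv2.resize(im[y0:y0+w,x0:x0+w],(400,400),interpolation=cv2.INTER_CUBIC);b=a.copy()
    for x,y,z,r,c in((.6508,.1281,.056,.036,(0,0,255)),(.6508,.1281,.056,.032,(0,255,255)),(.6508,.1281,.026,.036,(255,0,0)),):
        P=proj(n,np.c_[x+r*np.cos(th),y+r*np.sin(th),z+0*th]);P=(P+.5-[x0,y0])*f
        cv2.polylines(b,[P.astype(int)],1,c,1)
    return np.hstack([a,b])
s=cv2.imread('pics/scene0.png');t=cv2.imread('pics/top0.png')
cv2.imwrite('pics/r.png',up(s,'scene',290,300,40)); cv2.imwrite('pics/rt.png',up(t,'top',248,176,40))"
```

```text
(no output)
```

View pics/r.png

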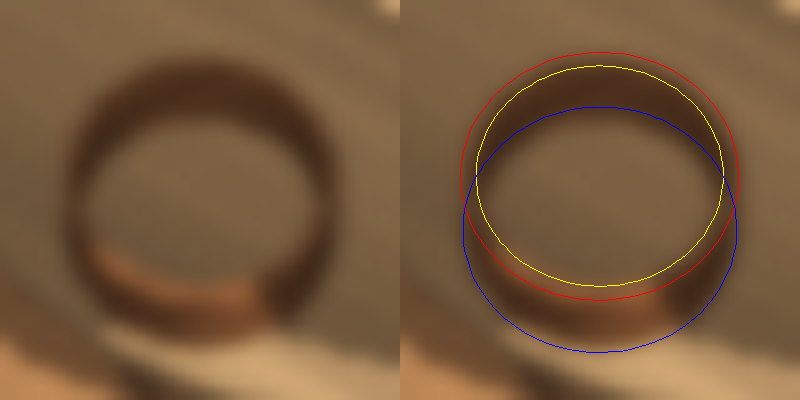

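View pics/rt.png

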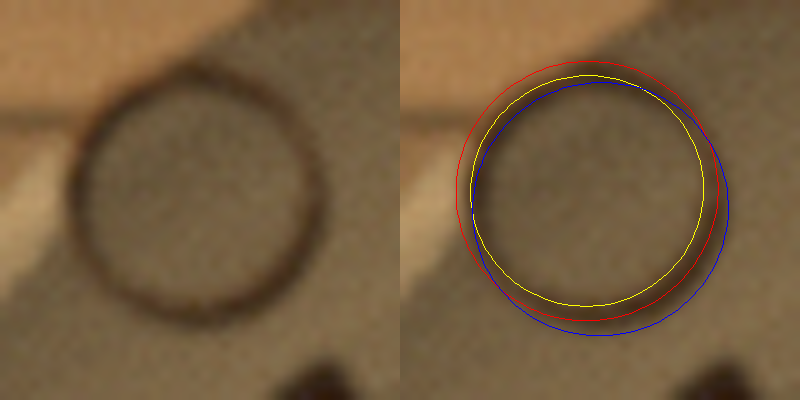

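>>> move_arm:
  rows: "-0.04 0.07 0 0 0 0 0;0 0 0.7 0 0 0 0;0 0 0.7 0 0 0 0;0 0 0.7 0 0 0 0;0 0 0.7 0 0 0 0;0 0 0.7 0 0 0 0;0 0 0.5 0 0 0 0;0 0 0 0 0 0 0;0 0 0 0 0 0 0"

```text
time_s: 12.1
eef_pos: [0.6506, 0.127, 0.2248]
eef_rot: [0.0, 0.878, -0.479, -0.0]
wrist_force: [0.0, 0.1, -4.0]
opening: 0.295
```

```bash
python3 -c "
from h import *
delta(.6508,.127,.2113)
from bench import ctrl
s=ctrl.camera('scene')['color']
cv2.imwrite('pics/g6.png',cv2.resize(s[250:350,270:370],(500,500)))"
```

```text
pos [0.6506 0.127  0.2248] yaw -57.19 tool z [-0.  0. -1.] delta cm [ 0.01 -0.02  1.35] q [0.01 0.44 1.44 0.   1.26 1.01] F [ 0.   0.1 -4. ] op 0.295 t 12.1
```

View pics/g6.png

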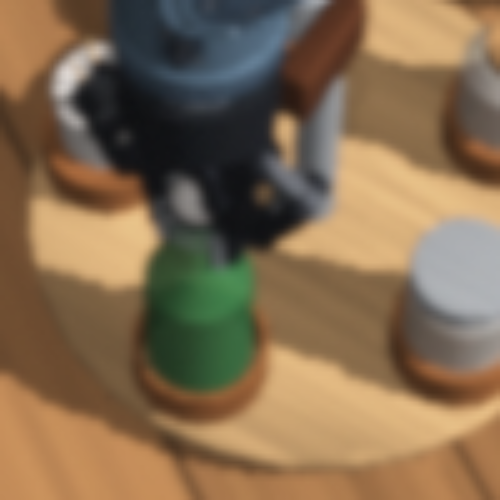

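The foot is now below the rim (0.0395) with no contact force, so the bottle is inside the ring. I'll lower it to the tray.

>>> move_arm:
  rows: "0 0 0.5 0 0 0 0;0 0 0.5 0 0 0 0;0 0 0.3 0 0 0 0;0 0 0.1 0 0 0 0;0 0 0 0 0 0 0;0 0 0 0 0 0 0"

```text
time_s: 12.75
eef_pos: [0.6506, 0.1269, 0.2113]
eef_rot: [-0.0, 0.878, -0.479, 0.0]
wrist_force: [-1.7, -0.0, 2.2]
opening: 0.294
```

>>> move_arm:
  rows: "0 0 0 0 0 0 0.4;0 0 0 0 0 0 0.5;0 0 0 0 0 0 0.7;0 0 0 0 0 0 0.8;0 0 0 0 0 0 0.8;0 0 0 0 0 0 0.8;0 0 0 0 0 0 0.8;0 0 0 0 0 0 0.8"

```text
time_s: 13.55
eef_pos: [0.6505, 0.1269, 0.2109]
eef_rot: [0.0, 0.878, -0.479, 0.0]
wrist_force: [0.9, -0.3, -0.1]
opening: 0.806
```

>>> move_arm:
  rows: "0 0 -1 0 0 0 0.8;0 0 -1.5 0 0 0 0.8;0 0 -2 0 0 0 0.8;0 0 -2 0 0 0 0.8;0 0 -2 0 0 0 0.8;0 0 -2 0 0 0 0.8;0 0 0 0 0 0 0.8;0 0 0 0 0 0 0.8"

```text
time_s: 14.35
eef_pos: [0.6507, 0.127, 0.317]
eef_rot: [-0.001, 0.878, -0.479, 0.001]
wrist_force: [-0.1, 0.7, 0.3]
opening: 0.799
```

```bash
python3 -c "
from h import *
delta(.554,.066,.229)
from bench import ctrl
s=ctrl.camera('scene')['color'];t=ctrl.camera('top')['color']
cv2.imwrite('pics/g7.png',np.hstack([cv2.resize(s[220:360,250:390],(400,400)),cv2.resize(t[150:300,220:370],(400,400))]))"
```

```text
pos [0.6507 0.127  0.317 ] yaw -57.18 tool z [ 0.002  0.    -1.   ] delta cm [-0.13 11.45  8.78] q [ 0.01  0.36  1.35 -0.    1.42  1.01] F [-0.1  0.7  0.3] op 0.799 t 14.35
```

View pics/g7.png

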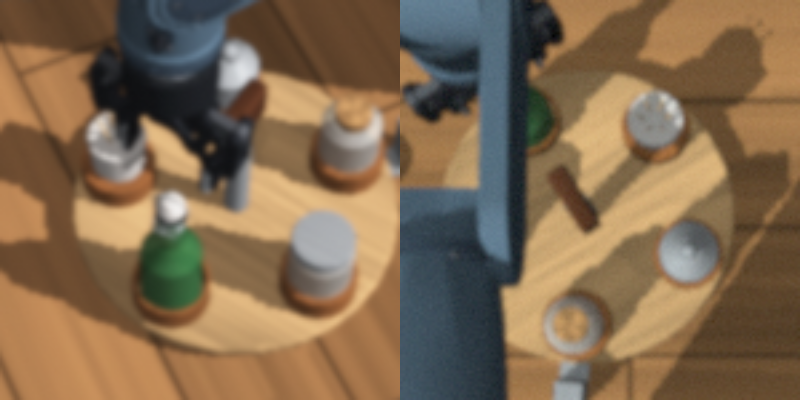

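>>> move_arm:
  rows: "0 1.2 0 0 0 0 0.8;0 2.3 0 0 0 0 0.8;0 2.3 0 0 0 0 0.8;0 2.3 0 0 0 0 0.8;-0.1 2.2 0 0 0 0 0.8;0 1.2 0 0 0 0 0.8;0 0 0 0 0 0 0.8;0 0 0 0 0 0 0.8"

```text
time_s: 15.25
eef_pos: [0.5537, 0.0656, 0.3157]
eef_rot: [-0.0, 0.878, -0.479, 0.0]
wrist_force: [0.5, 0.8, 0.1]
opening: 0.798
```

```bash
python3 -c "
from h import *
delta(.554,.066,.232)
from bench import ctrl
s=ctrl.camera('scene')['color'];t=ctrl.camera('top')['color']
cv2.imwrite('pics/g8.png',np.hstack([cv2.resize(s[220:360,250:390],(400,400)),cv2.resize(t[150:300,220:370],(400,400))]))"
```

```text
pos [0.5537 0.0656 0.3157] yaw -57.21 tool z [ 0.  0. -1.] delta cm [-0.02 -0.05  8.37] q [-0.1   0.13  1.64  0.    1.37  0.9 ] F [0.5 0.8 0.1] op 0.798 t 15.25
```

View pics/g8.png

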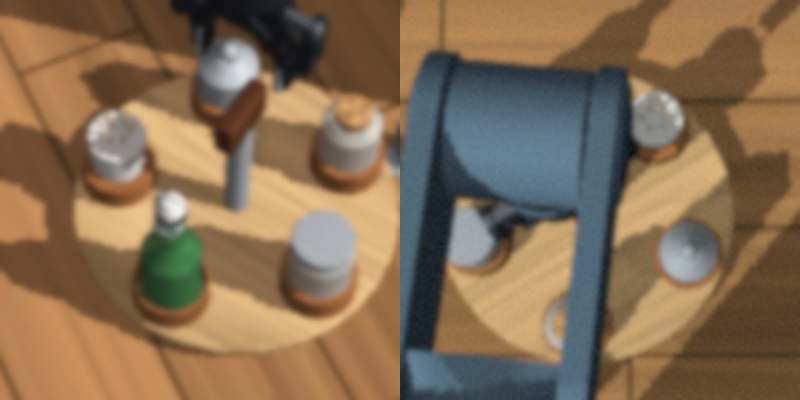

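>>> move_arm:
  rows: "0 0 1.5 0 0 0 0.8;0 0 1.7 0 0 0 0.8;0 0 1.7 0 0 0 0.8;0 0 1.7 0 0 0 0.8;0 0 1.1 0 0 0 0.8;0 0 0.7 0 0 0 0.8;0 0 0 0 0 0 0.8;0 0 0 0 0 0 0.8"

```text
time_s: 16.15
eef_pos: [0.5537, 0.0655, 0.2322]
eef_rot: [-0.0, 0.878, -0.479, 0.0]
wrist_force: [0.4, 0.2, 0.3]
opening: 0.796
```

>>> move_arm:
  rows: "0 0 0 0 0 0 0.6;0 0 0 0 0 0 0.4;0 0 0 0 0 0 0.3;0 0 0 0 0 0 0;0 0 0 0 0 0 0;0 0 0 0 0 0 0;0 0 0 0 0 0 0"

```text
time_s: 16.85
eef_pos: [0.5528, 0.0666, 0.2327]
eef_rot: [-0.001, 0.878, -0.478, -0.001]
wrist_force: [-4.2, 4.3, 6.0]
opening: 0.224
```

```bash
python3 -c "
from h import *
delta(.554,.066,.232)
from bench import ctrl
s=ctrl.camera('scene')['color']
cv2.imwrite('pics/g9.png',cv2.resize(s[220:360,250:390],(560,560)))"
```

```text
pos [0.5528 0.0666 0.2327] yaw -57.16 tool z [-0.001  0.002 -1.   ] delta cm [ 0.12 -0.06  0.07] q [-0.09  0.22  1.72  0.    1.21  0.9 ] F [-4.2  4.3  6. ] op 0.224 t 16.85
```

View pics/g9.png

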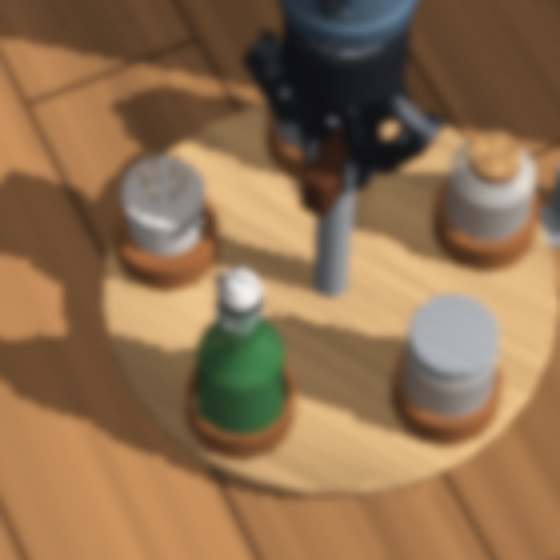

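>>> move_arm:
  rows: "-0.15 0 0 0 0 -0.5 0;0 0 0 0 0 -1.5 0;0 0 0 0 0 -3 0;0 0 0 0 0 -4 0;0 0 0 0 0 -4 0;0 0 0 0 0 -4 0;0 0 0 0 0 -4 0;0 0 0 0 0 -4 0;0 0 0 0 0 -4 0;0 0 0 0 0 -4 0;0 0 0 0 0 -4 0;0 0 0 0 0 -4 0;0 0 0 0 0 -4 0;0 0 0 0 0 -4 0;0 0 0 0 0 -4 0;0 0 0 0 0 -3 0;0 0 0 0 0 -1.5 0;0 0 0 0 0 -0.5 0;0 0 0 0 0 0 0;0 0 0 0 0 0 0"

```text
time_s: 18.9
eef_pos: [0.5544, 0.0658, 0.2327]
eef_rot: [0.001, 1.0, 0.007, 0.002]
wrist_force: [8.5, -2.9, 0.2]
opening: 0.227
```

```bash
python3 -c "
from h import *
delta(.554,.066,.232)
from bench import ctrl
s=ctrl.camera('scene')['color']
cv2.imwrite('pics/g10.png',cv2.resize(s[220:360,250:390],(560,560)))"
```

```text
pos [0.5544 0.0658 0.2327] yaw 0.85 tool z [ 0.005 -0.001 -1.   ] delta cm [-0.04 -0.02  0.07] q [-0.09  0.22  1.72 -0.    1.2  -0.11] F [ 8.5 -2.9  0.2] op 0.227 t 18.9
```

View pics/g10.png

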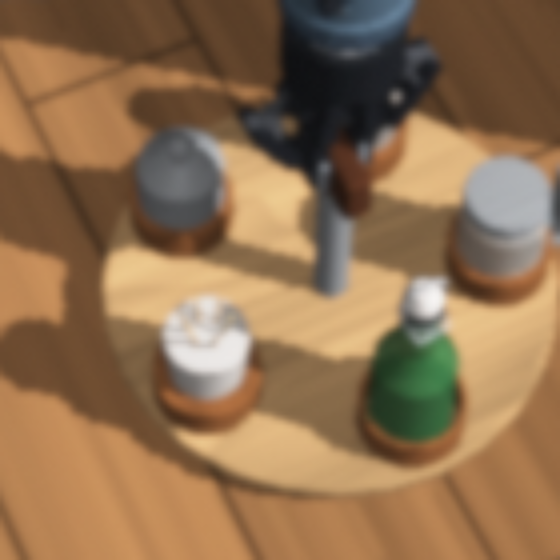

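>>> move_arm:
  rows: "0.15 0 0 0 0 -1 0;0 0 0 0 0 -3 0;0 0 0 0 0 -4.5 0;0 0 0 0 0 -4.5 0;0 0 0 0 0 -4.5 0;0 0 0 0 0 -4.5 0;0 0 0 0 0 -4.5 0;0 0 0 0 0 -4.5 0;0 0 0 0 0 -4.5 0;0 0 0 0 0 -4.5 0;0 0 0 0 0 -4.5 0;0 0 0 0 0 -4.5 0;0 0 0 0 0 -4.5 0;0 0 0 0 0 -4.5 0;0 0 0 0 0 -4.5 0;0 0 0 0 0 -4.5 0;0 0 0 0 0 -4 0;0 0 0 0 0 -2.5 0;0 0 0 0 0 -1.5 0;0 0 0 0 0 -0.5 0"

```text
time_s: 20.95
eef_pos: [0.5564, 0.0673, 0.2327]
eef_rot: [0.002, 0.786, 0.619, 0.003]
wrist_force: [11.3, 4.1, -2.4]
opening: 0.222
```

>>> move_arm:
  rows: "0 0 0 0 0 0 0;0 0 0 0 0 0 0;0 0 0 0 0 0 0"

```text
time_s: 21.25
eef_pos: [0.5564, 0.0673, 0.2327]
eef_rot: [0.002, 0.786, 0.618, 0.003]
wrist_force: [11.9, 4.4, -2.1]
opening: 0.222
```

```bash
python3 -c "
from h import *
delta(.554,.066,.232)
from bench import ctrl
s=ctrl.camera('scene')['color'];t=ctrl.camera('top')['color']
cv2.imwrite('pics/s11.png',s);cv2.imwrite('pics/t11.png',t)
cv2.imwrite('pics/g11.png',np.hstack([cv2.resize(s[215:355,265:405],(400,400)),cv2.resize(t[165:315,220:370],(400,400))]))"
```

```text
pos [0.5564 0.0673 0.2327] yaw 76.4 tool z [ 0.007  0.001 -1.   ] delta cm [-0.18 -0.2   0.07] q [-0.09  0.22  1.71  0.    1.2  -1.43] F [11.9  4.4 -2.1] op 0.222 t 21.25
```

View pics/g11.png

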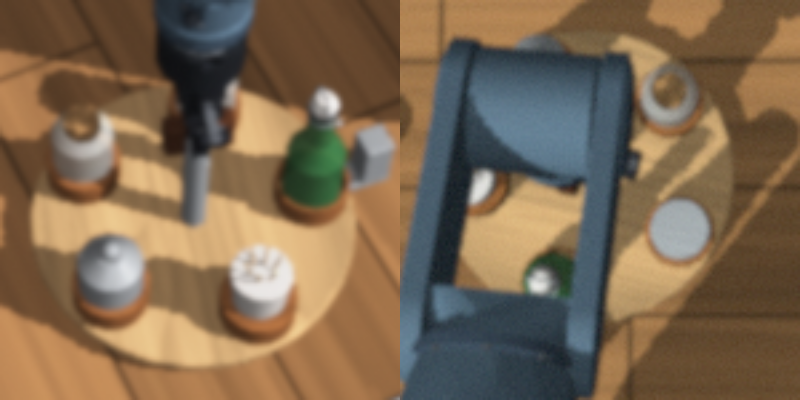

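>>> move_arm:
  rows: "0 0.1 0 0 0 -1.5 0;0 0.1 0 0 0 -2.5 0;0 0 0 0 0 -2.5 0;0 0 0 0 0 -1.5 0;0 0 0 0 0 -1 0;0 0 0 0 0 0 0;0 0 0 0 0 0 0;0 0 0 0 0 0 0"

```text
time_s: 22.15
eef_pos: [0.5567, 0.0676, 0.2327]
eef_rot: [0.0, 0.735, 0.678, 0.002]
wrist_force: [2.4, 5.2, 3.9]
opening: 0.224
```

```bash
cat > fin.py <<'E'
from h import *
import sys
delta(.554,.066,.232)
from bench import ctrl
s=ctrl.camera('scene')['color'];t=ctrl.camera('top')['color']
th=np.linspace(0,2*np.pi,120);ax=np.array([.554,.066]);an=np.radians(float(sys.argv[1]))
def up(im,n,x0,y0,w):
    f=400/w;a=cv2.resize(im[y0:y0+w,x0:x0+w],(400,400),interpolation=cv2.INTER_CUBIC);b=a.copy()
    C=[(*ax,.026,.155,(255,0,255))]
    fr=ax+.115*np.r_[np.cos(an),np.sin(an)]
    C+=[(*fr,.056,.036,(0,0,255)),(*fr,.108,.028,(255,255,0)),(*fr,.026,.036,(255,0,0)),(*fr,.19,.013,(0,255,255))]
    for x,y,z,r,c in C:
        P=proj(n,np.c_[x+r*np.cos(th),y+r*np.sin(th),z+0*th]);P=(P+.5-[x0,y0])*f
        cv2.polylines(b,[P.astype(int)],1,c,1)
    return np.hstack([a,b])
cv2.imwrite('pics/%s_s.png'%sys.argv[2],up(s,'scene',340,230,70)); cv2.imwrite('pics/%s_t.png'%sys.argv[2],up(t,'top',240,235,80))
cv2.imwrite('pics/%s_full.png'%sys.argv[2],s)
E
python3 fin.py 175.4 f1
```

```text
pos [0.5567 0.0676 0.2327] yaw 85.44 tool z [ 0.002  0.002 -1.   ] delta cm [-0.18 -0.26  0.06] q [-0.09  0.22  1.71  0.    1.21 -1.58] F [2.4 5.2 3.9] op 0.224 t 22.15
```

View pics/f1_s.png

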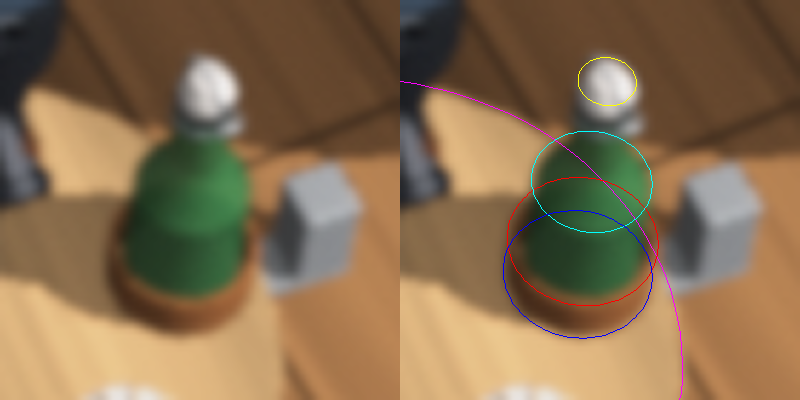

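View pics/f1_t.png

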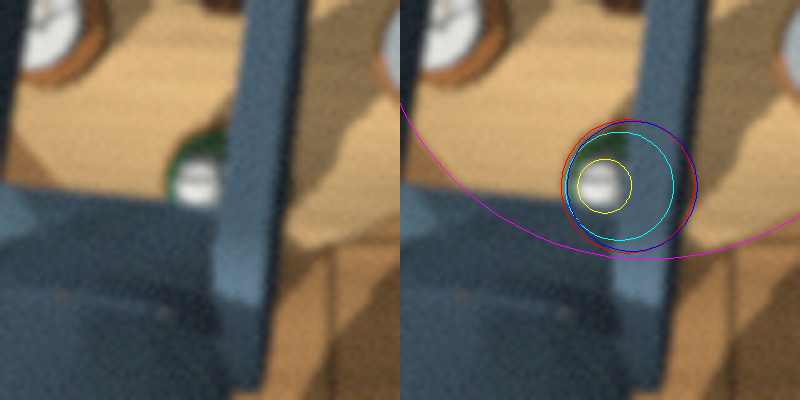

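>>> move_arm:
  rows: "0 0 0 0 0 0 0;0 0 0 0 0 0 0;0 0 0 0 0 0 0;0 0 0 0 0 0 0;0 0 0 0 0 0 0;0 0 0 0 0 0 0"

```text
time_s: 22.85
eef_pos: [0.5567, 0.0676, 0.2327]
eef_rot: [0.0, 0.735, 0.678, 0.002]
wrist_force: [1.5, 6.6, 4.0]
opening: 0.224
```

```bash
python3 fin.py 175.4 f2; python3 - <<'E'
from h import *
from bench import ctrl
n="scene";ctrl.camera(n)
for q in("bottle","glass_a","spoon","corkscrew"):print(q,[(round(d["confidence"],2),[int(v) for v in d["bbox"]]) for d in ctrl.look_for(n,q)])
E
```

```text
pos [0.5567 0.0676 0.2327] yaw 85.44 tool z [ 0.003  0.002 -1.   ] delta cm [-0.18 -0.26  0.07] q [-0.09  0.22  1.71  0.    1.21 -1.58] F [1.5 6.6 4. ] op 0.224 t 22.85
bottle [(0.87, [274, 100, 290, 148]), (0.67, [359, 244, 381, 280]), (0.62, [321, 127, 336, 149])]
glass_a [(0.95, [346, 391, 382, 441]), (0.67, [402, 360, 437, 408])]
spoon [(0.85, [341, 343, 434, 385])]
corkscrew [(0.77, [199, 192, 266, 230]), (0.23, [342, 342, 434, 387])]
```

View pics/f2_full.png

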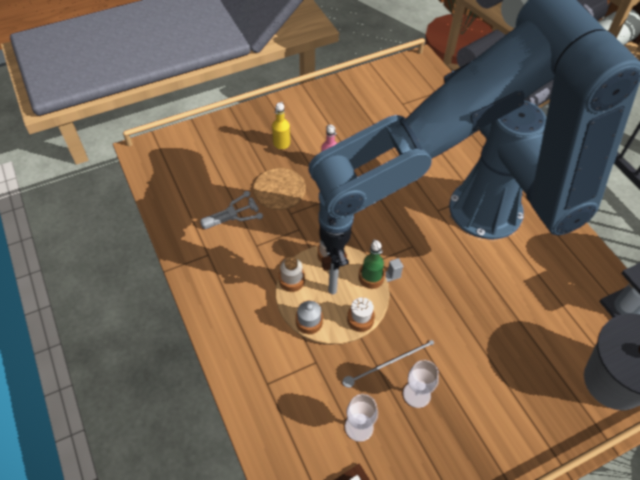

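The bottle stands upright in its ring at (372,265), next to the pointer block at (396,268). The glasses, spoon and corkscrew are where they were at the start. The grip is steady, so I'm handing in.

```bash
python3 -c "
from bench import ctrl
print(ctrl.hand_in())"
```

```text
the job is handed in; nothing more can be done
None
```

I put the green bottle down in the empty ring and let it go. I then turned the carousel about 143° in one grip until the ring lined up with the pointer block. The job was handed in at about 23 s with the fingers still pinching the handle; no verdict is reported.

**Last checks:**
- **Alignment:** the turntable stood at about 175.4°, which matches the pointer direction I measured. In the scene camera the ring fitted its expected outline to about 1–2 mm, against the 16 mm allowed. The top camera's view of the ring was partly hidden by the arm.
- **Bottle:** it looked upright and seated in its ring. I judged this from the pictures and from the contact force when I set it down; I did not measure its height again afterwards.
- **Grip:** the pose did not change over the last 0.6 s. The jaws were on the 20 mm bar, with a steady sideways load of about 7 N at the wrist because the pinch was slightly off-centre.
- **Bystanders:** the glasses, spoon and corkscrew showed in the same places as at the start, within about 3 pixels.

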